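# Square the vial block against the fences, then set it on the stirrer plate

## Task

Slide the vial block across the white board, without lifting it off, until it sits square and flush against both blue fences. Then grasp it, lift it straight up and clear, and set it down (no dropping) on the stirrer plate, centred in the black outline and parallel to it, and let go. Leave the other things on the bench where they are.

Things in the scene. Friction and masses are not known exactly. Their poses are not given: they have to be found in the camera images.
- block: Drilled aluminium vial block, 46 (x) x 120 (y) x 42 (z) mm, 0.33 to 0.53 kg; ten green vial caps on top reach 55 mm above its underside. Origin: centre of its underside; long side along its y. It starts on the board, clear of both fences, up to 25 degrees askew. Its side faces are plain; grip it across the 46 mm width, above the fences.
- board: Fixed white plastic board, 220 (x) x 270 (y) x 12 (z) mm, lying on the bench left or right of the robot, turned by up to 15 degrees. Origin: centre of its underside. Its two blue fences stand 12 mm above its top and are 20 mm thick.
- home (a point): Point on the board's top where the centre of the block's underside lies when the block is flush against both fences (board x = +62, y = +50 mm); axes as the board: x towards the long fence, y towards the end fence. The block then has its long side (its y) along y.
- long_fence (a point): Middle of the foot of the long fence's inner face, on the board's top (board x = +85, y = +17 mm). The fence runs along the board's far edge, from y = -95 to +130 mm, and its face looks to the board's -x.
- end_fence (a point): Middle of the foot of the end fence's inner face, on the board's top (board x = +2, y = +110 mm). The fence runs along the board's +y edge, from x = -80 to +85 mm, and its face looks to the board's -y.
- stirrer: Fixed grey magnetic stirrer, 200 (x) x 190 (y) mm, with a flat white ceramic top 180 x 180 mm at 80 mm above the bench and two black knobs on its -x side. Origin: centre of its underside. It stands on the other side of the robot from the board, turned by up to 20 degrees. It is cold.
- spot (a point): Centre of the black painted outline (69 x 143 mm outside, lines 3 mm wide, flat) on the stirrer's white top, at the height of that top; axes as the stirrer: the outline's long side lies along y.
- bottle: Bystander: clear glass bottle with a blue cap, 86 mm diameter, 175 mm tall. Origin: centre of its underside.
- flask: Bystander: clear glass volumetric flask, 80 mm diameter, 165 mm tall with a thin neck. Origin: centre of its underside.
- bulb: Bystander: orange pipette bulb standing on its base, 66 mm diameter, 110 mm tall. Origin: centre of its underside.
- beaker: Bystander: clear glass beaker, 72 mm diameter, 95 mm tall. Origin: centre of its underside.
- spatula: Bystander: steel spatula, 180 mm long, lying flat. Origin: centre of its underside.
- rack: Bystander: blue open tube rack 90 x 200 x 60 mm. Origin: centre of its underside.
- vial: Bystander: small amber jar, 28 mm diameter, 50 mm tall, standing on the white board in the corner that is nearest the robot and on the end fence's side; its centre stands about 85 mm along +y and 88 mm along -x from the board's centre. Origin: centre of its underside.
Not all that is in view belongs to the job. There is more than one size of the block; the one meant has the size given above.

How it is judged:
By the outcome, as a careful person would: the job done as asked, in the order asked, and still so for the second after the job is handed in, with the robot touching nothing.
It also fails if it takes over 67 s, if anything falls off the work surface, if the arm or the gripper's body presses on something with over 40 N, if the wrist force passes 120 N, or if a joint passes its speed limit or range.

## Robot

A 6-joint arm with a two-finger parallel gripper is mounted at the origin on the work surface. World frame = base frame: x ahead of the robot, y to its left, z up, the work surface at z = 0. Lengths are in mm, angles in degrees, forces in N, time in s.
With the tool pointing down it reaches from about 300 to 850 mm from the base axis. Payload 4.2 kg.
Tool frame: the origin (TCP) lies on the front face of the gripper's body, between the roots of the fingers; the fingertips stand 78 mm ahead of it and the grasp point (between the pads) lies 60 mm ahead of it; x points along the fingers, y is the direction in which the jaws open and shut, and the axes are right-handed (so a half turn about x gives the same grasp; the last joint's range is limited). The gripper opens to 91 mm and grips with 3 to 60 N. Pads are 32 mm wide; open, the fingers measure 118 mm over their backs; the gripper's body (76 mm by 178 mm) begins 60 mm behind the grasp point.
Start: joints at [64.859, 18.312, 89.639, -0, 72.044, -1.146], TCP at [233.833, 525.316, 292.276] pointing down, gripper open.
Joint ranges: [-177.97, 177.97], [-48.28, 115.42], [12.27, 149.76], [-77.06, 257.06], [2.81, 150.46], [-146.56, 146.56]. Speed limits (degrees/s): [147.25, 147.25, 180, 180, 180, 180].

## Interface

Orientations are given as [roll, pitch, yaw] about the fixed x, y, z axes, in that order (R = Rz(yaw) Ry(pitch) Rx(roll)).
In Python, from workcell import status, viewer, env gives the robot as it stands. The module is installed in compiled form; this text tells all that it offers.
- The arm moves only by the tool move_arm, never from a script. Its argument "moves" is a list of rows, each a list of 3 entries, a list of its own where there are three numbers: the shift along the tool's x, y, z in cm, then the turn about the tool's x in rad, then the gripper's target within -1 to 1 (fully open at 1, half-way at 0, shut at -1). A call has 1 to 20 rows; each row is the pose to reach, as a shift and turn from the pose commanded when the call began, along the tool's axes at that moment; what a row does not reach only later rows make up. A row lasts 1/8 s, in which the tool goes at most 62.5 mm and 10.7 degrees, less where a joint would pass 70% of its speed; a pose out of reach is approached as far as the arm can. A call with a gripper value outside its range is refused whole. The fingers move at their own pace and stop on an object; "force" is the grip in N (left out, the last holds). Time passes only in rows, so rows that repeat a pose let the fingers close. It gives the time, the measured TCP pose, the force and the opening at its end, in the units of the state.
- status.state(): the state, without advancing time (a new reading comes with each control period).
- viewer.grab_frame(name): name is "scene" or "top" or "wrist"; returns the picture (400x640x3 uint8, red, green, blue); there is no depth.
- viewer.get_calibration(name): a dict with "camera_matrix" (3x3 intrinsics, pixels), "eye" and "rotation" of the camera in the world. Camera axes: x right, y down, z forward; pixel columns grow to the right and rows downward; lengths in mm; the calibration is good to about 2 mm. The wrist camera is an equidistant fisheye: a pixel r from the principal point sees the ray r / f radians off the axis. A picture is of the moment at which its call begins: read the wrist's pose just before it. get_calibration takes no time and is no camera call; for the wrist camera it gives the pose at the moment of the call.
- env.job_done(): hands the job in, once; it reports no verdict.
The state is a dict: "time_s": time; "qpos": joint angles; "qvel": joint speeds; "effort": joint torques, N m; "ee_pos": TCP position; "ee_rot": TCP orientation; "force": force on the tool from outside, world axes, zero at the start; "torque": the same for the moment, N m; "gripper_width": finger opening in mm.
Only numpy, scipy, OpenCV 4.12 (cv2) and the standard library are available. Lean on these libraries where they do the work, as an engineer would, in place of code of your own. Each camera call takes 0.05 s, during which the arm holds its last target.

## Working session

There is one attempt and no reset: what is moved stays moved. The work goes in short steps, Python scripts to look and compute and a tool call to move; the robot and the scene stay as the last step left them, time stands still between calls to the robot, and variables do not carry over. Pictures are saved under pics/ and viewed, and the job is handed in when it is done.

Besides the shell and the picture viewer there is one more tool, called after "Call:" in YAML: its name, and indented under it one key for each argument. move_arm: Moves the arm, as the interface text tells. Its arguments: {"type":"object","properties":{"moves":{"type":"array","items":{"type":"array"}},"force":{"type":"number"}},"required":["moves"]}

```bash
mkdir -p pics; ls
python3 - <<'E'
from workcell import status, viewer, env
import cv2
print(status.state())
for n in ["scene","top","wrist"]:
    c=viewer.get_calibration(n); print(n,c)
    im=viewer.grab_frame(n); cv2.imwrite(f"pics/{n}0.png",im[:,:,::-1])
E
```

```text
pics
{'time_s': 0.0, 'qpos': array([ 6.48586810e+01,  1.83506616e+01,  8.97068604e+01, -3.26785136e-04,
        7.20409272e+01, -1.14587506e+00]), 'qvel': array([ 0.02052477,  0.01891316,  0.00423694,  0.0405725 , -0.00343618,
        0.01765743]), 'effort': array([-1.77232710e-04, -4.12455153e+01, -2.31971937e+01,  7.28561310e-02,
        4.57430386e-02, -1.28374877e-04]), 'ee_pos': array([233.67903708, 524.981209  , 291.42688091]), 'ee_rot': array([ -90.96505938,   89.90155035, -114.96040226]), 'force': array([ 0.47900044,  0.28641162, -0.52507609]), 'torque': array([-0.0065882 , -0.03781254,  0.07408681]), 'gripper_width': 91.22915250841004}
scene {'camera_matrix': array([[409.13765896,   0.        , 319.5008052 ],
       [  0.        , 409.13765896, 205.36784601],
       [  0.        ,   0.        ,   1.        ]]), 'eye': array([1023.79149546, -921.22959963,  815.1707206 ]), 'rotation': array([-126.1326159 ,   -1.14940671,   30.14023949])}
top {'camera_matrix': array([[403.61472146,   0.        , 322.27940732],
       [  0.        , 403.61472146, 195.76139682],
       [  0.        ,   0.        ,   1.        ]]), 'eye': array([ 394.82555785,  -73.10805305, 1403.44522704]), 'rotation': array([-1.72325037e+02, -3.07747733e-02, -9.00761219e+01])}
wrist {'camera_matrix': array([[309.70691629,   0.        , 320.41021296],
       [  0.        , 309.70691629, 202.22361206],
       [  0.        ,   0.        ,   1.        ]]), 'eye': array([168.33258298, 552.83226758, 383.8708464 ]), 'rotation': array([1.65250298e+02, 8.25767982e-02, 6.59929538e+01])}
```

View pics/scene0.png

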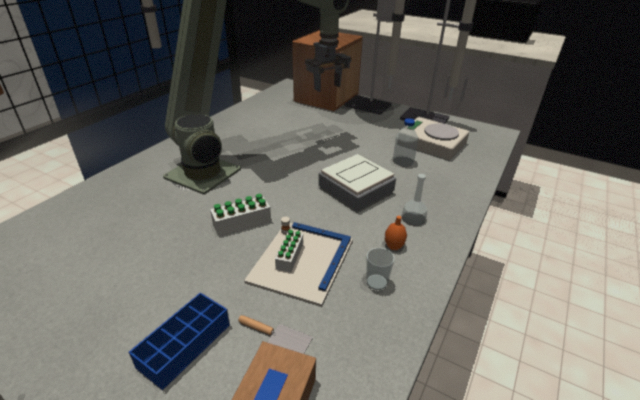

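View pics/top0.png

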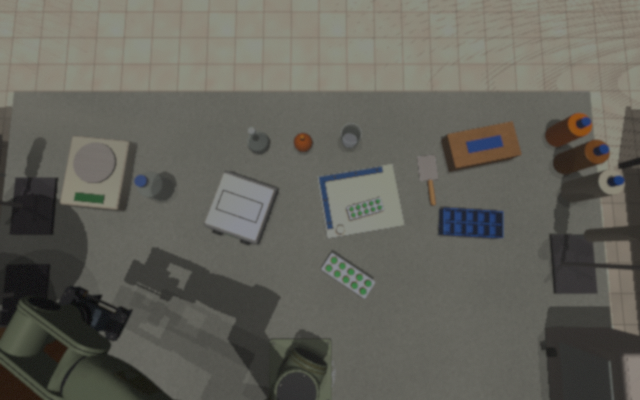

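View pics/wrist0.png

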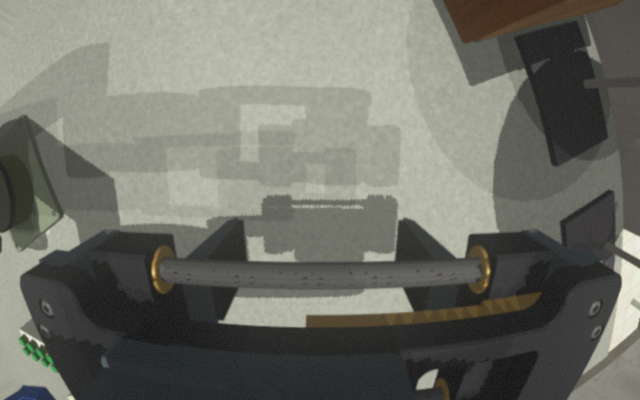

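Two green-capped blocks are in view. Top-camera pixel (365,208) is the smaller one, on the board. Pixel (348,275) is bigger and stands on the bench. The one on the board fits the description, and I'll check its size.

```bash
cat > h.py <<'E'
import numpy as np, cv2
from scipy.spatial.transform import Rotation as Ro
from workcell import status, viewer
def RR(rpy): return Ro.from_euler('xyz',rpy,degrees=True).as_matrix()
def ray(c,px,fish=False):
    K=c['camera_matrix']; px=np.atleast_2d(np.array(px,float))
    u=(px[:,0]-K[0,2])/K[0,0]; v=(px[:,1]-K[1,2])/K[1,1]
    if fish:
        r=np.hypot(u,v); s=np.where(r>1e-9,np.sin(r)/np.maximum(r,1e-9),1)
        d=np.stack([u*s,v*s,np.cos(r)],1)
    else: d=np.stack([u,v,np.ones_like(u)],1)
    return d@RR(c['rotation']).T
def onplane(c,px,z,fish=False):
    d=ray(c,px,fish); e=c['eye']; t=(z-e[2])/d[:,2]
    return (e+d*t[:,None])[:,:2]
def proj(c,P,fish=False):
    K=c['camera_matrix']; q=(np.atleast_2d(P)-c['eye'])@RR(c['rotation'])
    if fish:
        rr=np.hypot(q[:,0],q[:,1]); th=np.arctan2(rr,q[:,2]); s=th/np.maximum(rr,1e-9)
        u=q[:,0]*s; v=q[:,1]*s
    else: u=q[:,0]/q[:,2]; v=q[:,1]/q[:,2]
    return np.stack([u*K[0,0]+K[0,2],v*K[1,1]+K[1,2]],1)
E
python3 - <<'E'
import cv2
im=cv2.imread('pics/top0.png')
def crop(x0,y0,w,h,k,n):
    c=cv2.resize(im[y0:y0+h,x0:x0+w],None,fx=k,fy=k,interpolation=cv2.INTER_CUBIC); cv2.imwrite(n,c)
crop(310,155,100,75+10,7,'pics/t_board.png')
crop(200,165,90,85,7,'pics/t_stir.png')
im=cv2.imread('pics/scene0.png')
crop(200,180,160,125,5,'pics/s_board.png')
E
```

```text
(no output)
```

View pics/t_board.png

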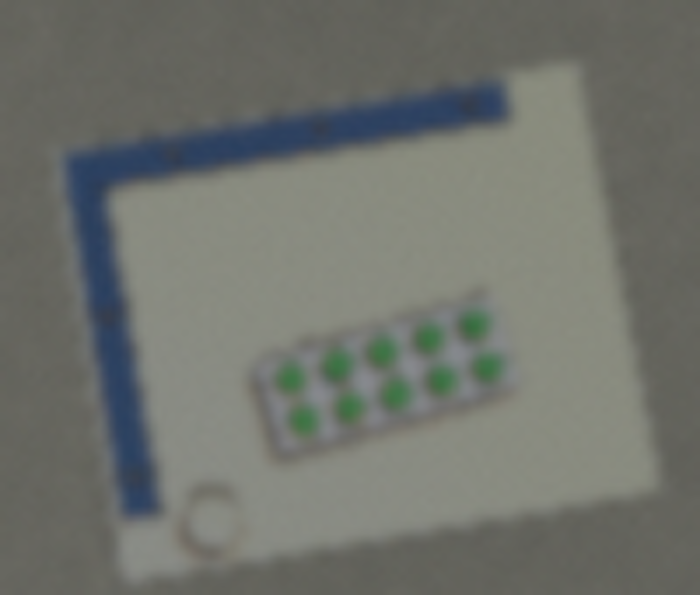

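View pics/t_stir.png

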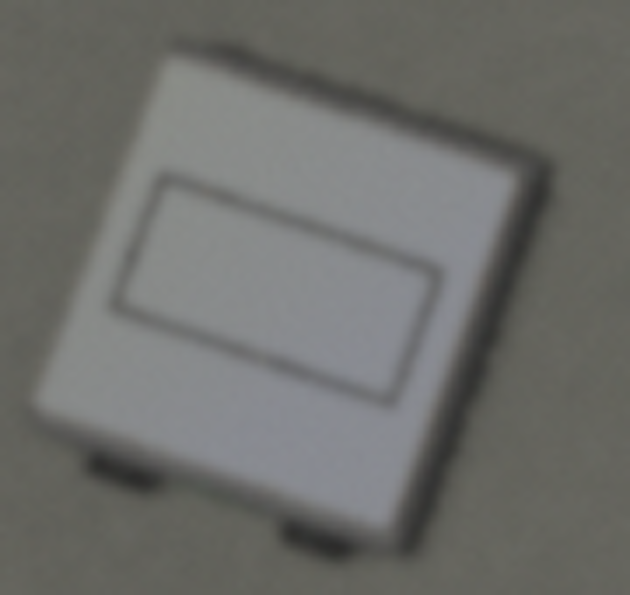

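View pics/s_board.png

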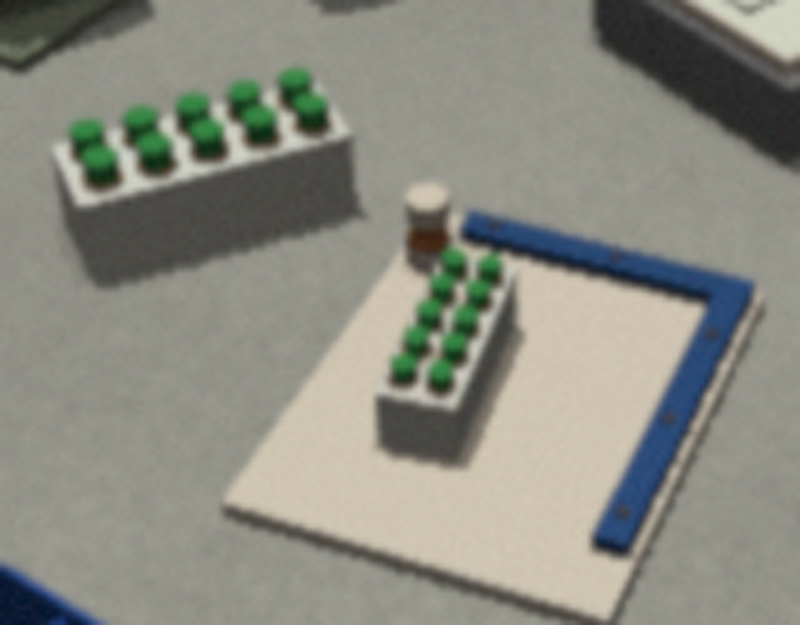

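```bash
cat > fit.py <<'E'
from h import *
from scipy.optimize import least_squares
def fit(obs,x0):
    # obs: list of (cam, px, xyz local)
    def res(p):
        c,s=np.cos(p[2]),np.sin(p[2]); r=[]
        for cam,px,l in obs:
            P=[p[0]+c*l[0]-s*l[1],p[1]+s*l[0]+c*l[1],l[2]]
            r+=list(proj(cam,P)[0]-px)
        return r
    s=least_squares(res,[x0[0],x0[1],np.radians(x0[2])])
    return s.x[0],s.x[1],np.degrees(s.x[2]),np.abs(s.fun).max(),np.round(np.reshape(s.fun,(-1,2)),1).tolist()
E
python3 - <<'E'
from fit import *
T=viewer.get_calibration('top');S=viewer.get_calibration('scene')
def t(u,v,x0,y0,k): return np.array([x0+(u+.5)/k-.5,y0+(v+.5)/k-.5])
tb=lambda u,v:t(u,v,310,155,7); ts=lambda u,v:t(u,v,200,165,7); sb=lambda u,v:t(u,v,200,180,5)
bt=[(tb(580,62),(110,-135,12)),(tb(660,490),(-110,-135,12)),(tb(125,582),(-110,135,12)),(tb(108,184),(85,110,24)),(tb(510,118),(85,-95,24)),(tb(160,512),(-80,110,24))]
bs=[(sb(225,503),(-110,-135,12)),(sb(612,620),(110,-135,12)),(sb(709,303),(85,110,24)),(sb(595,540),(85,-95,24)),(sb(470,213),(-80,130,24)),(sb(752,287),(105,130,24))]
B0=onplane(T,[tb(360,320)],12)[0]
for n,o in (('top',[(T,a,b) for a,b in bt]),('scene',[(S,a,b) for a,b in bs]),('both',[(T,a,b) for a,b in bt]+[(S,a,b) for a,b in bs])):
    print('board',n,fit(o,[*B0,8]))
# stirrer
st=[(ts(168,52),(90,90,80)),(ts(528,165),(90,-90,80)),(ts(398,545),(-90,-90,80)),(ts(35,405),(-90,90,80))]
print('stir',fit([(T,a,b) for a,b in st],[*onplane(T,[ts(280,290)],80)[0],-17]))
ol=[(ts(165,177),(33,70,80)),(ts(440,272),(33,-70,80)),(ts(393,403),(-33,-70,80)),(ts(115,306),(-33,70,80))]
print('spot',fit([(T,a,b) for a,b in ol],[*onplane(T,[ts(280,290)],80)[0],-17]))
# block caps
caps_t=[tb(*p) for p in [(292,378),(337,364),(383,351),(429,338),(474,324),(303,419),(349,407),(396,393),(441,379),(487,367)]]
w=onplane(T,caps_t,67); print('caps pitch',np.linalg.norm(w[4]-w[0])/4,np.linalg.norm(w[5]-w[0]),'ctr',w.mean(0),'yaw',np.degrees(np.arctan2(*(w[0]+w[5]-w[4]-w[9])[::-1]))-90)
caps_s=[sb(*p) for p in [(453,255),(443,281),(430,307),(416,333),(404,360),(490,260),(478,286),(466,313),(454,341),(441,368)]]
w=onplane(S,caps_s,67); print('scene caps',np.linalg.norm(w[4]-w[0])/4,np.linalg.norm(w[5]-w[0]),'ctr',w.mean(0),'yaw',np.degrees(np.arctan2(*(w[0]+w[5]-w[4]-w[9])[::-1]))-90)
# big block: sizes
bb=[sb(*p) for p in [(55,150),(350,135),(82,205)]]
for z in(42,50,60):
    w=onplane(S,bb,z);print(z,np.linalg.norm(w[1]-w[2]),np.linalg.norm(w[2]-w[0]))
# block top corners (z=54)
bk=[tb(*p) for p in [(258,372),(490,292),(518,378),(285,458)]]
w=onplane(T,bk,54);print('block top LxW',np.linalg.norm(w[1]-w[0]),np.linalg.norm(w[3]-w[0]),w.mean(0))
for n,p,z in(('bulb',(303,142),60),('beaker',(349,137),95),('flask',(258,142),60),('vial',(339,229),50),('bottlecap',(141,181),175),):
    print(n,onplane(T,[p],z)[0])
E
```

```text
board top (np.float64(567.2119603281744), np.float64(-205.0020645223989), np.float64(9.390420991304083), np.float64(0.5294082043723733), [[-0.2, -0.3], [0.3, 0.3], [-0.5, 0.1], [-0.3, -0.1], [0.4, -0.2], [0.3, 0.1]])
board scene (np.float64(569.9137577851392), np.float64(-208.18806088595346), np.float64(9.984231774932907), np.float64(1.4698873879734151), [[-0.9, 0.8], [-0.0, 1.0], [0.9, -1.5], [-0.4, -0.3], [-0.1, -0.2], [0.7, -0.8]])
board both (np.float64(568.5554881154416), np.float64(-206.2697860942408), np.float64(9.669610403202771), np.float64(1.844069451868279), [[-0.0, -0.8], [0.8, -0.3], [0.0, -0.1], [-0.0, -0.3], [0.6, -0.7], [0.8, -0.2], [-1.0, -0.1], [-0.5, 0.3], [0.9, -1.8], [-0.7, -0.9], [0.1, -0.7], [0.8, -1.1]])
stir (np.float64(539.3982305934151), np.float64(197.58552432861893), np.float64(-18.823260928126697), np.float64(1.582958496108887), [[0.4, -0.0], [-0.2, 1.0], [-0.2, -1.6], [0.0, 0.7]])
spot (np.float64(539.8471604384746), np.float64(199.6230165663728), np.float64(-19.13505003839705), np.float64(0.245591075220716), [[-0.1, -0.2], [0.2, -0.1], [0.0, 0.1], [-0.1, 0.1]])
caps pitch 22.68554943299487 20.178122123569555 ctr [ 534.62403269 -216.73549887] yaw 16.092345894870988
scene caps 22.740053028603853 21.640383994264052 ctr [ 535.80859995 -217.66664783] yaw 16.516279947238658
42 172.0669324458543 61.64521987889407
50 170.28655532746035 61.00737658517889
60 168.06108392946803 60.210072468034895
block top LxW 118.62214824118762 43.1943177787235 [ 534.59852614 -217.53162433]
bulb [761.47199849  -8.38264443]
beaker [ 768.88070111 -163.46665797]
flask [761.65389122 145.50019913]
vial [ 464.9046431  -129.88460775]
bottlecap [607.03204986 485.30244624]
```

```bash
cat >> h.py <<'E'
def tool():
    s=status.state(); R=RR(s['ee_rot']); return s,s['ee_pos'],R
def plan(x,y,z,yaw,R=None,p=None):
    """target TCP pos, yaw of tool y axis (mod 180) -> shift cm in tool axes, turn"""
    s,p0,R0=tool(); p=p0 if p is None else np.array(p); R=R0 if R is None else R
    d=R.T@(np.array([x,y,z])-p)/10
    cur=np.degrees(np.arctan2(R[1,1],R[0,1]))
    # tool x is down: positive turn about tool x = negative world yaw
    t=-(yaw-cur); t=(t+90)%180-90
    return np.round(d,2),'turn',round(np.radians(t),4),'cur yaw',round(cur,2), 'alt',round(np.radians(t-180 if t>0 else t+180),4)
E
python3 - <<'E'
from h import *
s,p,R=tool();print(R.round(3)); W=viewer.get_calibration('wrist'); print('cam in tool',R.T@(W['eye']-p), 'camz in tool',R.T@RR(W['rotation'])[:,2])
print(plan(535.2,-217.2,200,16.3))
E
```

```text
[[-0.001  0.407  0.914]
 [-0.001  0.914 -0.407]
 [-1.    -0.001 -0.   ]]
cam in tool [-92.35593959  -1.32331767 -71.0075902 ] camz in tool [9.67039293e-01 6.32986301e-05 2.54627183e-01]
(array([  9.23, -55.54,  57.73]), 'turn', np.float64(0.8675), 'cur yaw', np.float64(66.01), 'alt', np.float64(-2.2741))
```

```bash
cat > cmd.py <<'E'
from h import *
import json,os
# commanded pose tracking
def Ry(yaw):
    c,s=np.cos(np.radians(yaw)),np.sin(np.radians(yaw)); return np.array([[0,c,s],[0,s,-c],[-1,0,0]])
def load():
    return json.load(open('cmd.json')) if os.path.exists('cmd.json') else [233.833,525.316,292.276,66.005]
def to(x,y,z,yaw):
    c=load(); R=Ry(c[3]); d=R.T@(np.array([x,y,z])-c[:3])/10
    print('shift',d.round(2),'turn',round(-np.radians(yaw-c[3]),4))
def did(d,t):
    c=load(); p=np.array(c[:3])+Ry(c[3])@np.array(d)*10
    n=[*p,c[3]-np.degrees(t)]; json.dump(n,open('cmd.json','w')); 
    s=status.state(); R=RR(s['ee_rot']); print('cmd',np.round(n,2),'meas',s['ee_pos'].round(2),'yaw',np.degrees(np.arctan2(R[1,1],R[0,1])).round(2),'F',s['force'].round(1),'w',round(s['gripper_width'],1),'t',s['time_s'])
E
python3 -c "
from cmd import *" ; mv cmd.py cm.py; python3 -c "
from cm import *
to(535.2,-217.2,240,16.3)"
```

```text
shift [  5.23 -55.58  57.73] turn 0.8675
```

Call:
move_arm:
  moves:
    - [[5.23, -55.58, 57.73], 0.8675, 1]
    - [[5.23, -55.58, 57.73], 0.8675, 1]
    - [[5.23, -55.58, 57.73], 0.8675, 1]
    - [[5.23, -55.58, 57.73], 0.8675, 1]
    - [[5.23, -55.58, 57.73], 0.8675, 1]
    - [[5.23, -55.58, 57.73], 0.8675, 1]
    - [[5.23, -55.58, 57.73], 0.8675, 1]
    - [[5.23, -55.58, 57.73], 0.8675, 1]
    - [[5.23, -55.58, 57.73], 0.8675, 1]
    - [[5.23, -55.58, 57.73], 0.8675, 1]
    - [[5.23, -55.58, 57.73], 0.8675, 1]
    - [[5.23, -55.58, 57.73], 0.8675, 1]
    - [[5.23, -55.58, 57.73], 0.8675, 1]
    - [[5.23, -55.58, 57.73], 0.8675, 1]
    - [[5.23, -55.58, 57.73], 0.8675, 1]
    - [[5.23, -55.58, 57.73], 0.8675, 1]
    - [[5.23, -55.58, 57.73], 0.8675, 1]

```text
time_s: 2.28
ee_pos: [535.0, -216.1, 240.3]
ee_rot: [75.1, 90.0, 1.4]
force: [0.0, -1.1, -0.6]
gripper_width: 91.2
```

Run:
```python
from cm import *
did([5.23,-55.58,57.73],.8675)
W=viewer.get_calibration('wrist'); im=viewer.grab_frame('wrist')
cv2.imwrite('pics/w1.png',im[:,:,::-1]); np.save('w1.npy',[W],allow_pickle=True)
```

```text
cmd [ 535.22 -217.22  239.98   16.3 ] meas [ 535.04 -216.11  240.33] yaw 16.39 F [ 0.  -1.1 -0.6] w 91.2 t 2.275
```

View pics/w1.png

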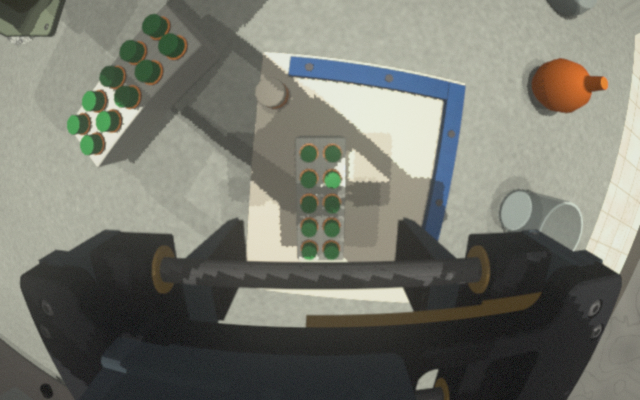

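The wrist picture shows the block between the fingers, with caps from (308,153) to (331,251). The fences' inner corner is at about (444,98), and the jar is at (272,95).

Run:
```python
from cm import *
W=np.load('w1.npy',allow_pickle=True)[0]
im=cv2.imread('pics/w1.png')
cv2.imwrite('pics/w1c.png',cv2.resize(im[40:270,235:475],None,fx=3.3,fy=3.3,interpolation=cv2.INTER_CUBIC)[:600])
caps=[(308,153),(308,179),(308,204),(309,228),(309,250),(332,153),(332,179),(332,204),(332,228),(331,250)]
w=onplane(W,caps,67,True);print(w.mean(0),np.degrees(np.arctan2(*((w[:5]-0)[0]+w[5]-w[4]-w[9])[::-1]))-90, np.linalg.norm(w[0]-w[4])/4,np.linalg.norm(w[0]-w[5]))
a=[(291,76),(444,98),(429,235)]
w=onplane(W,a,24,True);print(w,'end-fence len',np.linalg.norm(w[0]-w[1]),'yaw',np.degrees(np.arctan2(*(w[1]-w[0])[::-1])),'long yaw',np.degrees(np.arctan2(*(w[1]-w[2])[::-1]))-90)
```

```text
[ 534.76694234 -217.38576556] 16.35302708685724 22.4507112874093 20.610726078967286
[[ 473.89516735 -111.79814695]
 [ 629.06286384  -83.73979043]
 [ 664.26662642 -228.89899659]] end-fence len 157.68413175001015 yaw 10.2498091168996 long yaw 13.632084221130512
```

View pics/w1c.png

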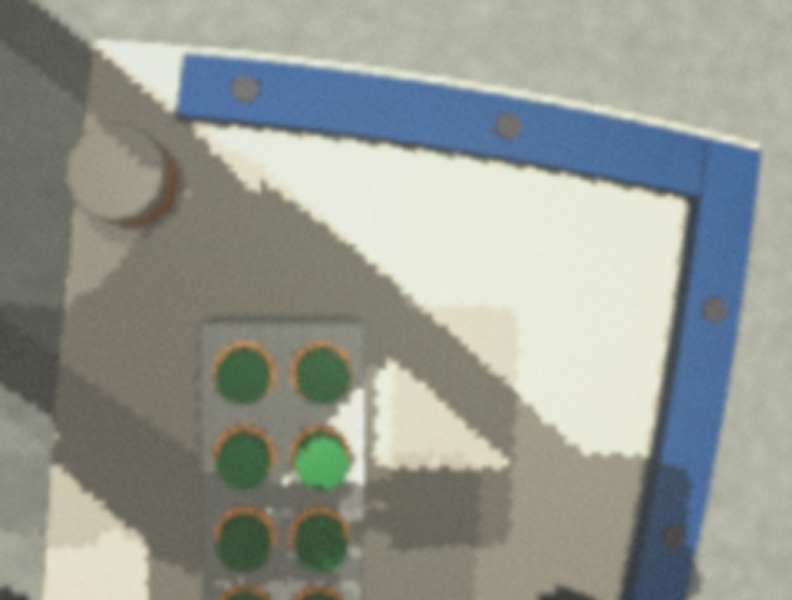

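Run:
```python
from cm import *
W=np.load('w1.npy',allow_pickle=True)[0]
f=lambda u,v:(235+(u+.5)/3.3-.5,40+(v+.5)/3.3-.5)
w=onplane(W,[f(178,117),f(440,152),f(690,195)],24,True);print(w,[np.degrees(np.arctan2(*(w[i]-w[0])[::-1])) for i in(1,2)],np.linalg.norm(w[2]-w[0]))
w=onplane(W,[f(692,200),f(678,330),f(662,450),f(636,585)],24,True);print(w,[np.degrees(np.arctan2(*(w[0]-w[i])[::-1]))-90 for i in(1,2,3)])
w=onplane(W,[f(180,100),f(185,55),f(760,150),f(95,40)],24,True);print(w)
# predicted from fit
for b in([567.2,-205,9.4],[568.5,-206.3,9.7],[569.9,-208.2,10]):
    R=Ro.from_euler('z',b[2],degrees=True).as_matrix()[:2,:2]
    print((R@np.array([[85,110],[-80,110],[-80,130],[105,130]]).T).T+b[:2], 'home',R@[62,50]+b[:2])
```

```text
[[ 471.33031254 -111.53101966]
 [ 549.35046681  -99.34784149]
 [ 629.01699792  -84.59900411]] [np.float64(8.875303385297093), np.float64(9.692281304905157)] 159.97007284220857
[[ 630.14092111  -85.8774448 ]
 [ 638.47873879 -126.91900808]
 [ 646.36899543 -164.97784294]
 [ 654.21243403 -209.82685622]] [np.float64(11.483667438119369), np.float64(11.593809999925995), np.float64(10.990284146801912)]
[[ 470.40948543 -106.30706712]
 [ 467.81943093  -92.36461148]
 [ 648.16606438  -61.10314952]
 [ 439.83961039  -94.29564987]]
[[ 633.09277789  -82.59435543]
 [ 470.30837122 -109.5431392 ]
 [ 467.04185198  -89.81169597]
 [ 649.55770188  -59.59639296]] home [ 620.20117591 -145.54518226]
[[ 633.75096312  -83.55102114]
 [ 471.10989072 -111.35176877]
 [ 467.74010313  -91.63769938]
 [ 650.09524491  -60.46716416]] home [ 621.18914611 -146.56848501]
[[ 634.50735946  -85.11105207]
 [ 472.01408022 -113.76300138]
 [ 468.54111666  -94.06684632]
 [ 650.73055097  -61.94193345]] home [ 622.2756718  -148.19342533]
```

Call:
move_arm:
  moves:
    - [[5.0, 0, 0], 0, 1]
    - [[10.0, 0, 0], 0, 1]
    - [[12.5, 0, 0], 0, 1]
    - [[13.4, 0, 0], 0, 1]
    - [[13.4, 0, 0], 0, 1]
    - [[13.4, 0, 0], 0, 0.3]
    - [[13.4, 0, 0], 0, 0.1]
    - [[13.4, 0, 0], 0, -0.5]
    - [[13.4, 0, 0], 0, -1]
    - [[13.4, 0, 0], 0, -1]
    - [[13.4, 0, 0], 0, -1]
  force: 10

```text
time_s: 3.7
ee_pos: [535.2, -217.2, 106.1]
ee_rot: [74.8, 90.0, 1.1]
force: [-0.6, -0.1, 0.3]
gripper_width: 45.9
```

Run:
```python
from cm import *
did([13.4,0,0],0)
a=np.radians(9.8); 
# target near home, 6 mm short in both
c,s=np.cos(a),np.sin(a); h=np.array([620.5,-146.5])
t=h+np.array([[c,-s],[s,c]])@[-6,-6]; print(t); to(*t,106,9.8)
```

```text
cmd [ 535.22 -217.22  105.98   16.3 ] meas [ 535.22 -217.25  106.05] yaw 16.3 F [-0.6 -0.1  0.3] w 45.9 t 3.7
[ 615.6088096  -153.43370439]
shift [-0.    9.51 -3.87] turn 0.1135
```

Call:
move_arm:
  moves:
    - [[0, 0.8, -0.32], 0.01, -1]
    - [[0, 2.0, -0.81], 0.025, -1]
    - [[0, 3.3, -1.34], 0.04, -1]
    - [[0, 4.6, -1.87], 0.055, -1]
    - [[0, 5.9, -2.4], 0.07, -1]
    - [[0, 7.2, -2.93], 0.085, -1]
    - [[0, 8.4, -3.42], 0.1, -1]
    - [[0, 9.2, -3.74], 0.11, -1]
    - [[0, 9.51, -3.87], 0.1135, -1]
    - [[0, 9.51, -3.87], 0.1135, -1]
    - [[0, 9.51, -3.87], 0.1135, -1]

```text
time_s: 5.08
ee_pos: [616.2, -152.9, 106.1]
ee_rot: [108.1, 89.9, 27.9]
force: [-0.4, 0.3, 3.8]
gripper_width: 45.7
```

Run:
```python
from cm import *
did([0,9.51,-3.87],.1135)
W=viewer.get_calibration('wrist'); im=viewer.grab_frame('wrist')
cv2.imwrite('pics/w2.png',cv2.resize(im[40:300,220:520,::-1],None,fx=2.3,fy=2.3,interpolation=cv2.INTER_CUBIC))
```

```text
cmd [ 615.64 -153.38  105.98    9.8 ] meas [ 616.24 -152.91  106.06] yaw 9.78 F [-0.4  0.3  3.8] w 45.7 t 5.075
```

View pics/w2.png

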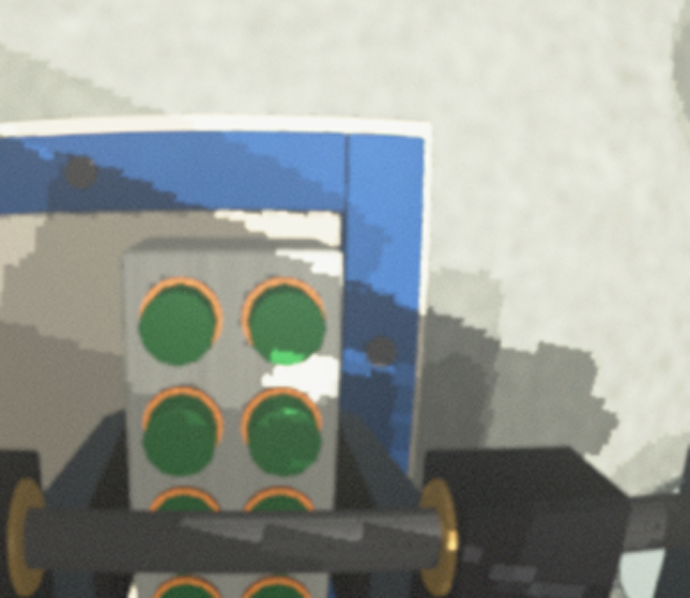

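Call:
move_arm:
  moves:
    - [[0, 0, -0.2], 0, -1]
    - [[0, 0, -0.4], 0, -1]
    - [[0, 0, -0.6], 0, -1]
    - [[0, 0, -0.7], 0, -1]
    - [[0, 0, -0.8], 0, -1]
    - [[0, 0, -0.9], 0, -1]
    - [[0, 0, -1.0], 0, -1]
    - [[0, 0, -1.0], 0, -1]
  force: 8

```text
time_s: 6.12
ee_pos: [614.4, -145.5, 106.1]
ee_rot: [15.0, 89.8, -65.2]
force: [1.3, -9.8, 1.2]
gripper_width: 45.9
```

Run:
```python
from cm import *
did([0,0,-1.0],0)
```

```text
cmd [ 613.94 -143.52  105.98    9.8 ] meas [ 614.4  -145.49  106.08] yaw 9.83 F [ 1.3 -9.8  1.2] w 45.9 t 6.125
```

Call:
move_arm:
  moves:
    - [[0, 0.2, 0], 0, -1]
    - [[0, 0.4, 0], 0, -1]
    - [[0, 0.6, 0], 0, -1]
    - [[0, 0.7, 0], 0, -1]
    - [[0, 0.8, 0], 0, -1]
    - [[0, 0.9, 0], 0, -1]
    - [[0, 0.9, 0], 0, -1]

```text
time_s: 7.0
ee_pos: [619.1, -143.7, 105.6]
ee_rot: [-84.7, 89.4, -164.8]
force: [-7.5, -9.5, 7.0]
gripper_width: 46.0
```

Run:
```python
from cm import *
did([0,.9,0],0)
print(status.state()['torque'])
```

```text
cmd [ 622.81 -141.99  105.98    9.8 ] meas [ 619.12 -143.69  105.58] yaw 9.91 F [-7.5 -9.5  7. ] w 46.0 t 7.0
[-1.75672025  1.57146368  0.20740124]
```

Call:
move_arm:
  moves:
    - [[0, 0, 0], 0, 0.19]
    - [[0, 0, 0], 0, 0.19]
    - [[0, 0.2, 0], 0, 0.19]
    - [[0, 0.4, 0], 0, 0.19]
    - [[0, 0.5, 0], 0, 0.19]
    - [[0, 0.5, -0.2], 0, 0.19]
    - [[0, 0.5, -0.4], 0, 0.19]
    - [[0, 0.5, -0.4], 0, 0.19]

```text
time_s: 8.0
ee_pos: [623.9, -138.6, 105.0]
ee_rot: [-83.8, 89.5, -163.9]
force: [-8.7, -7.5, 2.5]
gripper_width: 54.4
```

Run:
```python
from cm import *
did([0,.5,-.4],0)
print(status.state()['torque'])
W=viewer.get_calibration('wrist'); im=viewer.grab_frame('wrist')
cv2.imwrite('pics/w3.png',cv2.resize(im[40:300,220:520,::-1],None,fx=2.3,fy=2.3,interpolation=cv2.INTER_CUBIC))
im=viewer.grab_frame('top');cv2.imwrite('pics/top3r.png',im[:,:,::-1])
im=viewer.grab_frame('scene');cv2.imwrite('pics/s3r.png',im[:,:,::-1])
cv2.imwrite('pics/s3.png',cv2.resize(im[200:305,240:370,::-1],None,fx=5,fy=5,interpolation=cv2.INTER_CUBIC))
```

```text
cmd [ 627.05 -137.2   105.98    9.8 ] meas [ 623.88 -138.63  105.03] yaw 9.91 F [-8.7 -7.5  2.5] w 54.4 t 8.0
[-1.41342459  1.60949668  0.03336428]
```

View pics/w3.png

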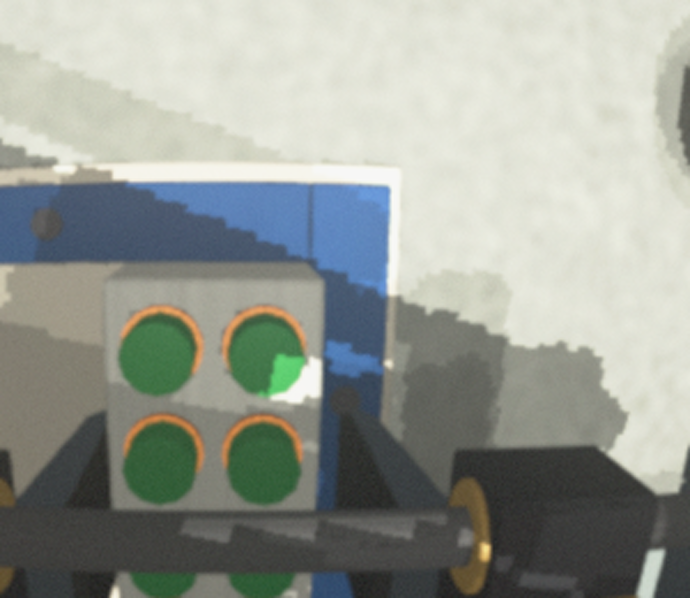

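View pics/s3.png

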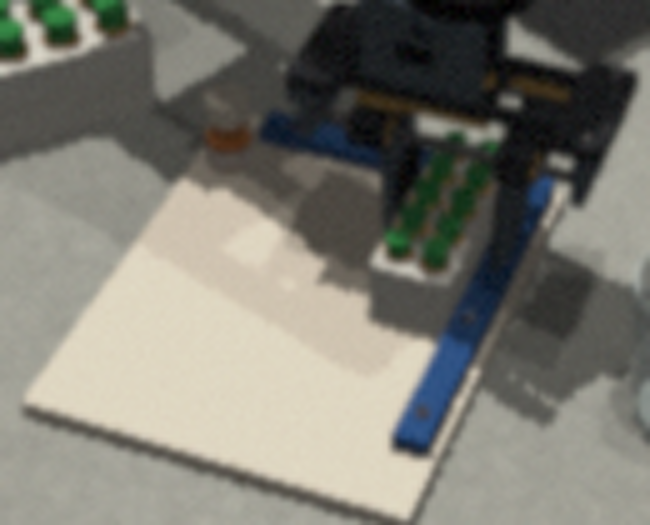

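Call:
move_arm:
  moves:
    - [[0, -0.3, 0], 0, 0.4]
    - [[0, -0.5, 0], 0, 0.9]
    - [[0, -0.6, 0], 0, 1]
    - [[-0.5, -0.6, 0.2], 0, 1]
    - [[-4, -0.6, 0.7], 0, 1]
    - [[-9, -0.6, 0.7], 0, 1]
    - [[-13, -0.6, 0.7], 0, 1]
    - [[-14, -0.6, 0.7], 0, 1]
    - [[-14, -0.6, 0.7], 0, 1]
    - [[-14, -0.6, 0.7], 0, 1]

```text
time_s: 9.4
ee_pos: [621.6, -144.9, 243.9]
ee_rot: [-115.3, 89.8, 164.5]
force: [-0.5, -0.3, -0.8]
gripper_width: 91.0
```

Run:
```python
from cm import *
did([-14,-.6,.7],0)
print(status.state()['torque'])
W=viewer.get_calibration('wrist'); im=viewer.grab_frame('wrist')
np.save('w4.npy',[W],allow_pickle=True)
cv2.imwrite('pics/w4r.png',im[:,:,::-1])
cv2.imwrite('pics/w4.png',cv2.resize(im[60:270,200:440,::-1],None,fx=2.8,fy=2.8,interpolation=cv2.INTER_CUBIC))
```

```text
cmd [ 622.33 -145.12  245.98    9.8 ] meas [ 621.56 -144.9   243.9 ] yaw 9.8 F [-0.5 -0.3 -0.8] w 91.0 t 9.4
[-0.08634636  0.05176067  0.00803968]
```

View pics/w4.png

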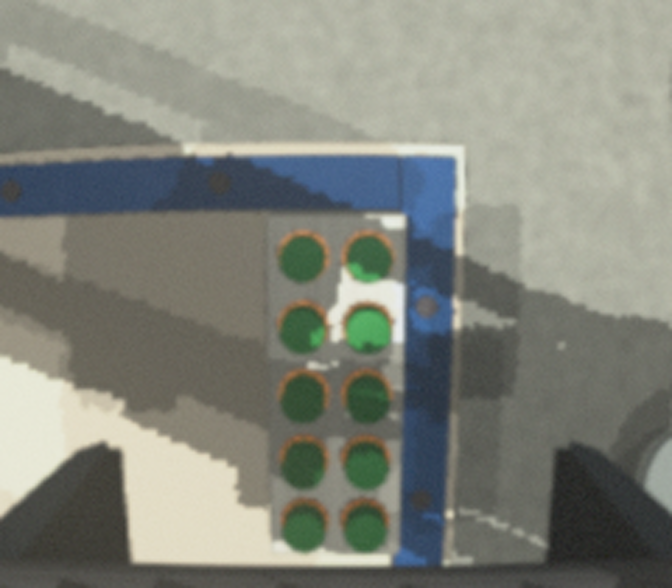

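Run:
```python
from cm import *
W=np.load('w4.npy',allow_pickle=True)[0]
f=lambda u,v:(200+(u+.5)/2.8-.5,60+(v+.5)/2.8-.5)
L=[(302,257),(302,328),(302,396),(303,463),(304,526)];Rr=[(369,258),(368,328),(367,397),(366,463),(365,526)]
w=onplane(W,[f(*p) for p in L+Rr],67,True);print('ctr',w.mean(0),'yaw',np.degrees(np.arctan2(*(w[0]+w[5]-w[4]-w[9])[::-1]))-90)
w=onplane(W,[f(12,214),f(200,212),f(405,211)],24,True);print('end',w,np.degrees(np.arctan2(*(w[2]-w[0])[::-1])))
w=onplane(W,[f(406,211),f(402,545),f(404,400)],24,True);print('long',w,np.degrees(np.arctan2(*(w[0]-w[1])[::-1]))-90)
w=onplane(W,[f(463,148),f(446,560),f(455,350)],12,True);print('edge',w,np.degrees(np.arctan2(*(w[0]-w[1])[::-1]))-90)
```

```text
ctr [ 619.66989197 -144.86341963] yaw 9.530769609643869
end [[ 489.71055645 -106.64687919]
 [ 561.63834136  -96.26856908]
 [ 634.37789661  -83.78554779]] 8.980014701604437
long [[ 634.73152179  -83.72038829]
 [ 657.5182974  -210.77807154]
 [ 646.88834267 -152.66352962]] 10.167450584583506
edge [[ 652.40783358  -56.71821792]
 [ 678.74147621 -219.75911554]
 [ 663.95993166 -132.78159862]] 9.174924798132636
```

Call:
move_arm:
  moves:
    - [[1, 1.5, 0], 0, 1]
    - [[3, 2.8, 0], 0, 1]
    - [[4, 2.8, 0], 0, 1]
    - [[4, 2.8, 0], 0, 1]
    - [[4, 2.8, 0], 0, 1]

```text
time_s: 10.07
ee_pos: [649.9, -140.4, 206.1]
ee_rot: [83.1, 90.0, 2.8]
force: [0.2, -0.3, 0.4]
gripper_width: 91.5
```

Run:
```python
from cm import *
did([4,2.8,0],0)
W=viewer.get_calibration('wrist'); im=viewer.grab_frame('wrist')
np.save('w5.npy',[W],allow_pickle=True)
cv2.imwrite('pics/w5r.png',im[:,:,::-1])
cv2.imwrite('pics/w5.png',cv2.resize(im[60:260,220:380,::-1],None,fx=3,fy=3,interpolation=cv2.INTER_CUBIC))
im=viewer.grab_frame('scene')
cv2.imwrite('pics/s5.png',cv2.resize(im[200:305,240:370,::-1],None,fx=5,fy=5,interpolation=cv2.INTER_CUBIC))
```

```text
cmd [ 649.92 -140.35  205.98    9.8 ] meas [ 649.93 -140.43  206.12] yaw 9.79 F [ 0.2 -0.3  0.4] w 91.5 t 10.075
```

View pics/w5.png

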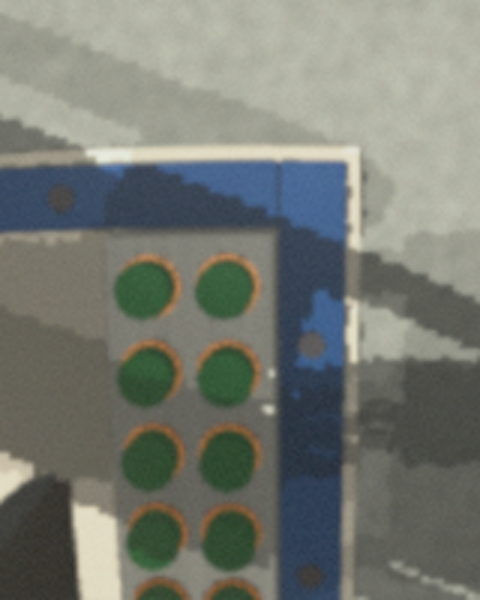

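View pics/s5.png

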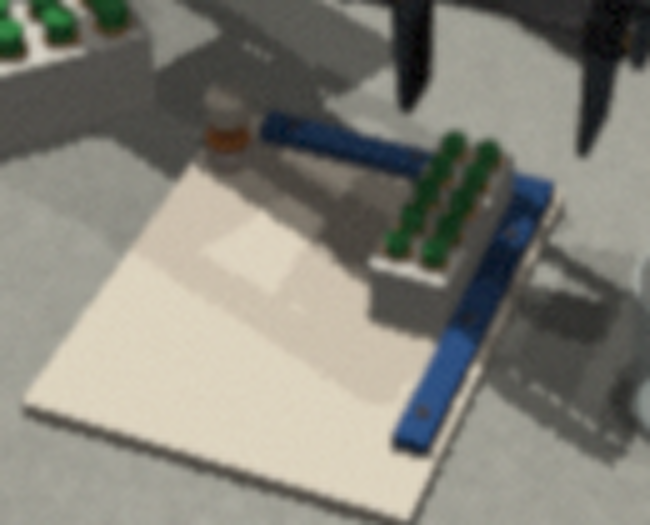

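The block's edge lies along the fence joint line at u≈278–280 down its whole length, and the end face runs along v≈228. I see no gap at either fence, so it is flush. Now I'll get its centre from this picture.

Run:
```python
from cm import *
W=np.load('w5.npy',allow_pickle=True)[0]
f=lambda u,v:(220+(u+.5)/3-.5,60+(v+.5)/3-.5)
L=[(145,290),(149,376),(151,460),(155,538)];Rr=[(226,289),(227,376),(227,460),(229,538)]
w=onplane(W,[f(*p) for p in L+Rr],67,True);m=w.mean(0)
y=np.degrees(np.arctan2(*(w[0]+w[4]-w[3]-w[7])[::-1]))-90
a=np.radians(9.6); print('ctr',m-11.25*np.array([-np.sin(a),np.cos(a)]),'yaw',y)
to(620,-145.2,106,9.6)
```

```text
ctr [ 620.55171078 -144.92777452] yaw 9.522428943522769
shift [10.   -3.03 -0.03] turn 0.0035
```

Call:
move_arm:
  moves:
    - [[0, -2, 0], 0.0035, 1]
    - [[1, -3.03, 0], 0.0035, 1]
    - [[5, -3.03, 0], 0.0035, 1]
    - [[8.5, -3.03, 0], 0.0035, 1]
    - [[10, -3.03, 0], 0.0035, 1]
    - [[10, -3.03, 0], 0.0035, 1]
    - [[10, -3.03, 0], 0.0035, 0.3]
    - [[10, -3.03, 0], 0.0035, 0.1]
    - [[10, -3.03, 0], 0.0035, 0.0]
    - [[10, -3.03, 0], 0.0035, -0.5]
    - [[10, -3.03, 0], 0.0035, -1]
    - [[10, -3.03, 0], 0.0035, -1]
  force: 10

```text
time_s: 11.68
ee_pos: [620.1, -145.5, 106.1]
ee_rot: [102.7, 90.0, 22.3]
force: [-0.6, 0.1, 1.5]
gripper_width: 45.8
```

Run:
```python
from cm import *
did([10,-3.03,0],.0035)
im=viewer.grab_frame('wrist')
cv2.imwrite('pics/w6.png',cv2.resize(im[40:300,220:520,::-1],None,fx=2.3,fy=2.3,interpolation=cv2.INTER_CUBIC))
```

```text
cmd [ 620.06 -145.51  105.98    9.6 ] meas [ 620.07 -145.52  106.11] yaw 9.6 F [-0.6  0.1  1.5] w 45.8 t 11.675
```

View pics/w6.png

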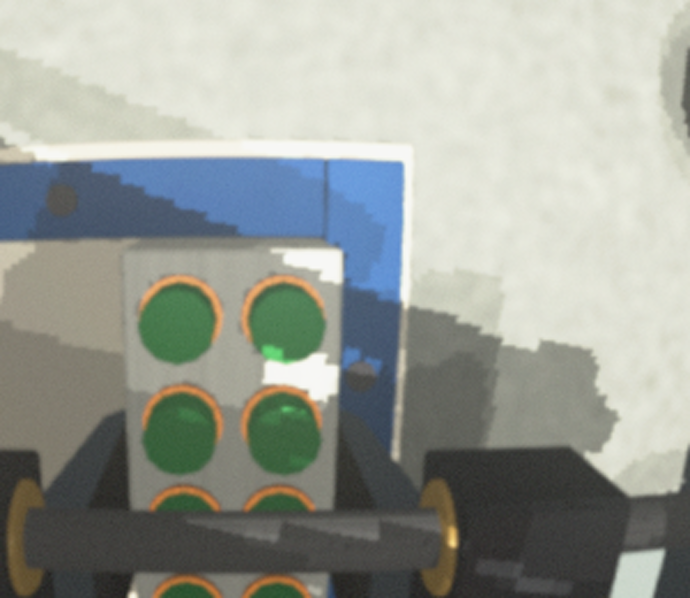

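Call:
move_arm:
  moves:
    - [[0, 0, 0], 0, -1]
    - [[0, 0, 0], 0, -1]
    - [[-0.5, 0, 0], 0, -1]
    - [[-2, 0, 0], 0, -1]
    - [[-4.5, 0, 0], 0, -1]
    - [[-7.5, 0, 0], 0, -1]
    - [[-10.5, 0, 0], 0, -1]
    - [[-13, 0, 0], 0, -1]
    - [[-14.5, 0, 0], 0, -1]
    - [[-15, 0, 0], 0, -1]
    - [[-15, 0, 0], 0, -1]
  force: 35

```text
time_s: 13.1
ee_pos: [619.8, -145.4, 255.5]
ee_rot: [-124.9, 89.9, 154.7]
force: [-0.4, 0.3, -4.3]
gripper_width: 46.0
```

Run:
```python
from cm import *
did([-15,0,0],0)
im=viewer.grab_frame('wrist')
cv2.imwrite('pics/w7.png',cv2.resize(im[40:300,220:520,::-1],None,fx=2.3,fy=2.3,interpolation=cv2.INTER_CUBIC))
to(539.8,199.0,256,-19.1)
```

```text
cmd [ 620.06 -145.51  255.98    9.6 ] meas [ 619.81 -145.39  255.45] yaw 9.6 F [-0.4  0.3 -4.3] w 46.0 t 13.1
shift [ -0.    -2.17 -35.31] turn 0.5009
```

View pics/w7.png

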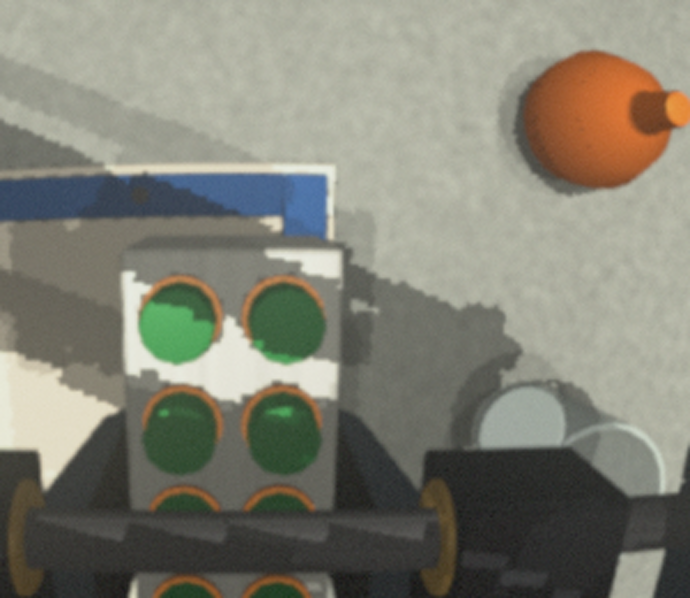

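Call:
move_arm:
  moves:
    - [[0, -0.1, -1.5], 0.02, -1]
    - [[0, -0.3, -4.5], 0.08, -1]
    - [[0, -0.5, -8], 0.16, -1]
    - [[0, -0.7, -11.5], 0.25, -1]
    - [[0, -0.9, -15], 0.34, -1]
    - [[0, -1.1, -18], 0.42, -1]
    - [[0, -1.2, -20], 0.48, -1]
    - [[0, -1.2, -21], 0.5009, -1]
    - [[0, -1.2, -21], 0.5009, -1]
    - [[0, -1.2, -21], 0.5009, -1]

```text
time_s: 14.4
ee_pos: [573.1, 59.2, 255.3]
ee_rot: [-54.1, 89.9, -163.2]
force: [-0.1, -0.3, -2.3]
gripper_width: 45.9
```

Run:
```python
from cm import *
did([0,-1.2,-21],.5009)
W=viewer.get_calibration('wrist'); im=viewer.grab_frame('wrist')
np.save('w8.npy',[W],allow_pickle=True)
cv2.imwrite('pics/w8.png',im[:,:,::-1])
cv2.imwrite('pics/w8c.png',cv2.resize(im[0:220,200:440,::-1],None,fx=2.7,fy=2.7,interpolation=cv2.INTER_CUBIC))
print(W)
```

```text
cmd [573.22  59.55 255.98 -19.1 ] meas [573.12  59.15 255.33] yaw -19.09 F [-0.1 -0.3 -2.3] w 45.9 t 14.4
{'camera_matrix': array([[309.70691629,   0.        , 320.41021296],
       [  0.        , 309.70691629, 202.22361206],
       [  0.        ,   0.        ,   1.        ]]), 'eye': array([596.83942611, 125.50147951, 347.65664916]), 'rotation': array([ 1.65188729e+02,  8.28954269e-02, -1.91054673e+01])}
```

View pics/w8c.png

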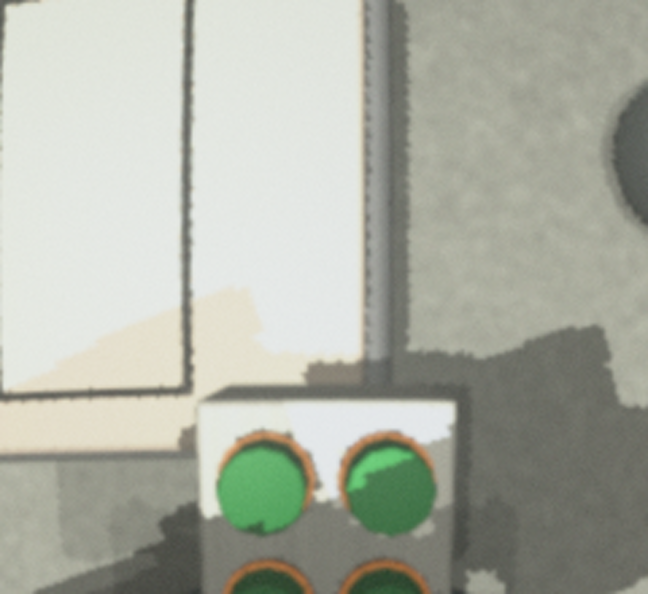

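Run:
```python
from cm import *
W=np.load('w8.npy',allow_pickle=True)[0]
f=lambda u,v:(200+(u+.5)/2.7-.5,(v+.5)/2.7-.5)
P=[f(187,389),f(2,396),f(189,5),f(2,5),f(188,200),f(2,200)]
w=onplane(W,P,80,True);print(w.round(1))
print('short',np.linalg.norm(w[0]-w[1]),'long',np.linalg.norm(w[0]-w[2]),'ang', np.degrees(np.arctan2(*(w[0]-w[1])[::-1])),np.degrees(np.arctan2(*(w[2]-w[0])[::-1]))-90,np.degrees(np.arctan2(*(w[3]-w[1])[::-1]))-90)
a=np.radians(-19.1);ex=np.array([np.cos(a),np.sin(a)]);ey=np.array([-np.sin(a),np.cos(a)])
print('centre from near corners',(w[0]+w[1])/2+70*ey)
im=cv2.imread('pics/w8.png')
cv2.imwrite('pics/w8d.png',cv2.resize(im[0:160,180:300],None,fx=3.7,fy=3.7,interpolation=cv2.INTER_CUBIC))
to(539.8,199.0,256,-19.1)
```

```text
[[548.2 123. ]
 [487.6 143.9]
 [590.9 245.6]
 [531.6 275. ]
 [569.2 180.8]
 [510.8 206.2]]
short 64.10475884079834 long 129.80162283923187 ang -18.9593954246532 -19.180543277952708 -18.53286390704062
centre from near corners [540.83022003 199.60379308]
shift [ -0.    -7.72 -12.08] turn -0.0
```

View pics/w8d.png

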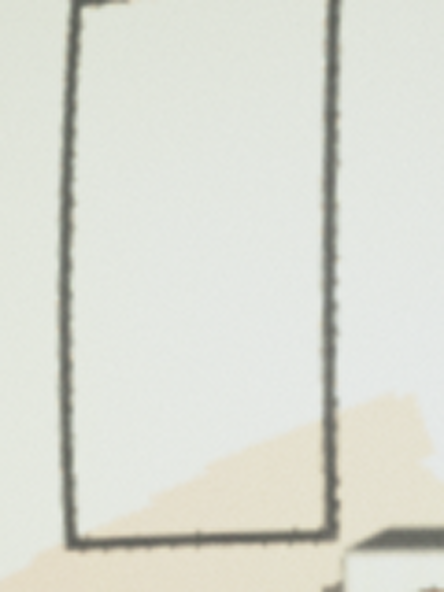

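Run:
```python
from cm import *
W=np.load('w8.npy',allow_pickle=True)[0]
f=lambda u,v:(180+(u+.5)/3.7-.5,(v+.5)/3.7-.5)
P=[f(330,534),f(72,543),f(334,2),f(76,2),f(330,270),f(65,290)]
w=onplane(W,P,80,True);print(w.round(1))
d=lambda a,b:np.degrees(np.arctan2(*(w[a]-w[b])[::-1]))
print('short',np.linalg.norm(w[0]-w[1]),'long',np.linalg.norm(w[1]-w[3]),'ang',d(0,1),d(2,3),d(2,0)-90,d(3,1)-90,'mid',d(4,0)-90,d(5,1)-90)
a=np.radians(-19.1);ey=np.array([-np.sin(a),np.cos(a)])
print('centre from near corners',(w[0]+w[1])/2+70*ey, 'left,right',(w[3]+w[1]+w[0]+w[2])/4)
```

```text
[[548.1 122.9]
 [486.4 144.3]
 [591.5 246.9]
 [531.7 276.5]
 [569.1 181.9]
 [506.6 203.8]]
short 65.33271586228254 long 139.7578513887888 ang -19.135259558315695 -26.372372814295357 -19.297239004087686 -18.940802740635874 mid -19.636414108188404 -18.81074504179753
centre from near corners [540.12143232 199.7704085 ] left,right [539.40929955 197.66510055]
```

Run:
```python
from cm import *
to(540,199.4,256,-19.1)
```

```text
shift [ -0.    -7.72 -12.13] turn -0.0
```

Call:
move_arm:
  moves:
    - [[0, -1, -1.57], 0, -1]
    - [[0, -3, -4.71], 0, -1]
    - [[0, -5, -7.86], 0, -1]
    - [[0, -6.7, -10.53], 0, -1]
    - [[0, -7.5, -11.8], 0, -1]
    - [[0, -7.72, -12.13], 0, -1]
    - [[1, -7.72, -12.13], 0, -1]
    - [[3, -7.72, -12.13], 0, -1]
    - [[5, -7.72, -12.13], 0, -1]
    - [[6.5, -7.72, -12.13], 0, -1]
    - [[7.3, -7.72, -12.13], 0, -1]
    - [[7.6, -7.72, -12.13], 0, -1]
    - [[7.6, -7.72, -12.13], 0, -1]

```text
time_s: 16.08
ee_pos: [540.2, 199.5, 180.2]
ee_rot: [131.5, 90.0, 22.4]
force: [0.6, -0.5, -3.3]
gripper_width: 45.7
```

Run:
```python
from cm import *
did([7.6,-7.72,-12.13],0)
W=viewer.get_calibration('wrist'); im=viewer.grab_frame('wrist')
np.save('w9.npy',[W],allow_pickle=True)
cv2.imwrite('pics/w9.png',cv2.resize(im[40:300,220:420,::-1],None,fx=2.3,fy=2.3,interpolation=cv2.INTER_CUBIC))
im=viewer.grab_frame('scene')
cv2.imwrite('pics/s9.png',cv2.resize(im[110:220,300:420,::-1],None,fx=5,fy=5,interpolation=cv2.INTER_CUBIC))
im=viewer.grab_frame('top')
cv2.imwrite('pics/t9.png',cv2.resize(im[165:250,195:290,::-1],None,fx=7,fy=7,interpolation=cv2.INTER_CUBIC))
```

```text
cmd [539.97 199.43 179.98 -19.1 ] meas [540.23 199.45 180.25] yaw -19.11 F [ 0.6 -0.5 -3.3] w 45.7 t 16.075
```

View pics/w9.png

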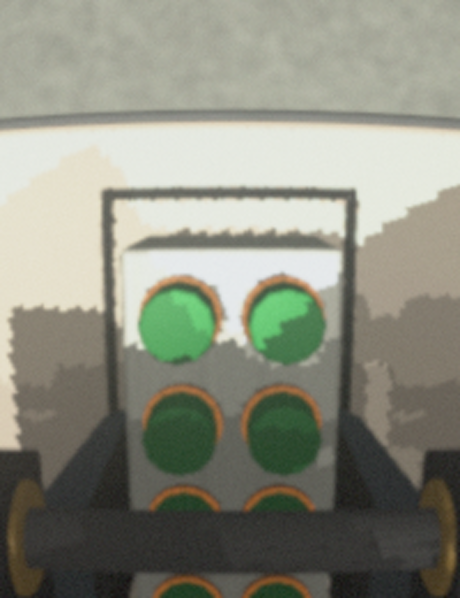

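View pics/s9.png

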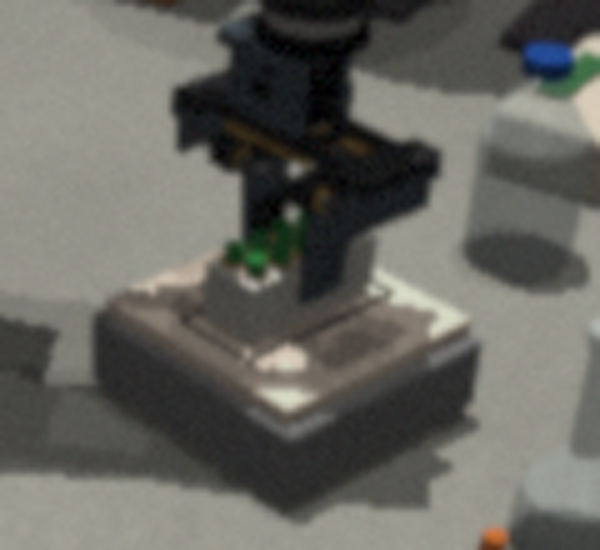

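Run:
```python
from cm import *
W=np.load('w9.npy',allow_pickle=True)[0]
f=lambda u,v:(220+(u+.5)/2.3-.5,40+(v+.5)/2.3-.5)
a=np.radians(-19.1);ex=np.array([np.cos(a),np.sin(a)]);ey=np.array([-np.sin(a),np.cos(a)])
o=onplane(W,[f(107,194),f(352,194),f(113,400),f(347,400)],80,True);b=onplane(W,[f(124,250),f(344,250)],128.1,True)
cp=onplane(W,[f(179,325),f(285,324),f(179,437),f(284,437)],141.1,True)
T=np.array([540.23,199.45])
for n,w in(('outline',o),('blocktop',b),('caps',cp)):
    print(n,[(round((p-T)@ex,1),round((p-T)@ey,1)) for p in w])
```

```text
outline [(np.float64(-33.1), np.float64(69.9)), (np.float64(33.1), np.float64(69.8)), (np.float64(-33.2), np.float64(11.9)), (np.float64(33.5), np.float64(11.9))]
blocktop [(np.float64(-21.4), np.float64(58.4)), (np.float64(23.5), np.float64(58.4))]
caps [(np.float64(-9.3), np.float64(45.2)), (np.float64(10.6), np.float64(45.4)), (np.float64(-9.8), np.float64(22.9)), (np.float64(10.9), np.float64(22.9))]
```

View pics/t9.png

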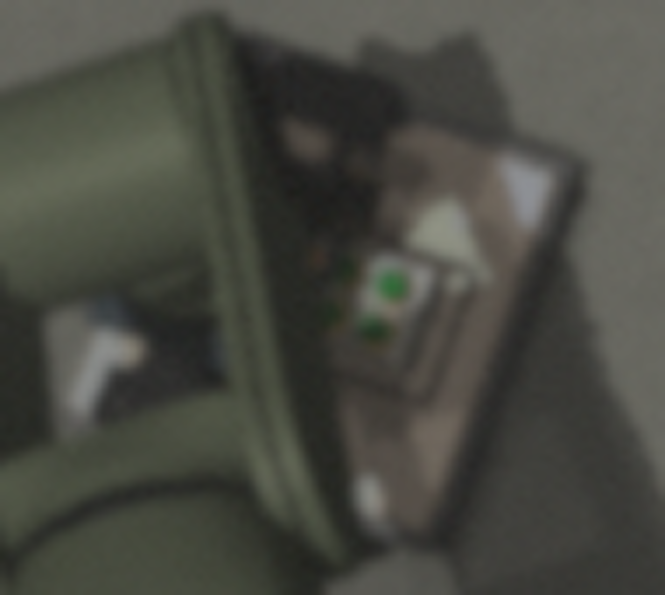

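Call:
move_arm:
  moves:
    - [[0.2, 0, 0], 0, -1]
    - [[0.4, 0, 0], 0, -1]
    - [[0.5, 0, 0], 0, -1]
    - [[0.55, 0, 0], 0, -1]
    - [[0.6, 0, 0], 0, -1]
    - [[0.63, 0, 0], 0, -1]
    - [[0.63, 0, 0], 0, -1]

```text
time_s: 17.1
ee_pos: [540.0, 199.5, 174.1]
ee_rot: [143.1, 90.0, 34.0]
force: [-1.9, 0.3, 0.4]
gripper_width: 45.9
```

Run:
```python
from cm import *
did([.63,0,0],0)
```

```text
cmd [539.97 199.43 173.68 -19.1 ] meas [539.99 199.47 174.08] yaw -19.1 F [-1.9  0.3  0.4] w 45.9 t 17.1
```

Call:
move_arm:
  moves:
    - [[0.05, 0, 0], 0, -1]
    - [[0.05, 0, 0], 0, -1]
    - [[0.05, 0, 0], 0, -1]
  force: 15

```text
time_s: 17.48
ee_pos: [540.0, 199.5, 174.1]
ee_rot: [139.1, 90.0, 30.0]
force: [-3.1, -1.1, 5.7]
gripper_width: 46.1
```

Run:
```python
from cm import *
did([.05,0,0],0)
```

```text
cmd [539.97 199.43 173.18 -19.1 ] meas [539.98 199.45 174.07] yaw -19.11 F [-3.1 -1.1  5.7] w 46.1 t 17.475
```

The block is seated on the plate. Next I open the jaws and go straight up.

Call:
move_arm:
  moves:
    - [[-0.05, 0, 0], 0, 0.1]
    - [[-0.1, 0, 0], 0, 0.3]
    - [[-0.1, 0, 0], 0, 0.8]
    - [[-0.1, 0, 0], 0, 1]
    - [[-0.1, 0, 0], 0, 1]
    - [[-2, 0, 0], 0, 1]
    - [[-6, 0, 0], 0, 1]
    - [[-10, 0, 0], 0, 1]
    - [[-13, 0, 0], 0, 1]
    - [[-14, 0, 0], 0, 1]
    - [[-14, 0, 0], 0, 1]
    - [[-14, 0, 0], 0, 1]

```text
time_s: 18.98
ee_pos: [539.4, 199.3, 311.5]
ee_rot: [-53.0, 89.8, -162.1]
force: [-0.6, -1.0, -0.5]
gripper_width: 91.4
```

Run:
```python
from cm import *
did([-14,0,0],0)
W=viewer.get_calibration('wrist'); im=viewer.grab_frame('wrist')
np.save('w10.npy',[W],allow_pickle=True)
cv2.imwrite('pics/w10.png',cv2.resize(im[40:290,220:420,::-1],None,fx=2.4,fy=2.4,interpolation=cv2.INTER_CUBIC))
im=viewer.grab_frame('scene')
cv2.imwrite('pics/s10.png',im[:,:,::-1])
```

```text
cmd [539.97 199.43 313.18 -19.1 ] meas [539.42 199.26 311.46] yaw -19.1 F [-0.6 -1.  -0.5] w 91.4 t 18.975
```

View pics/w10.png

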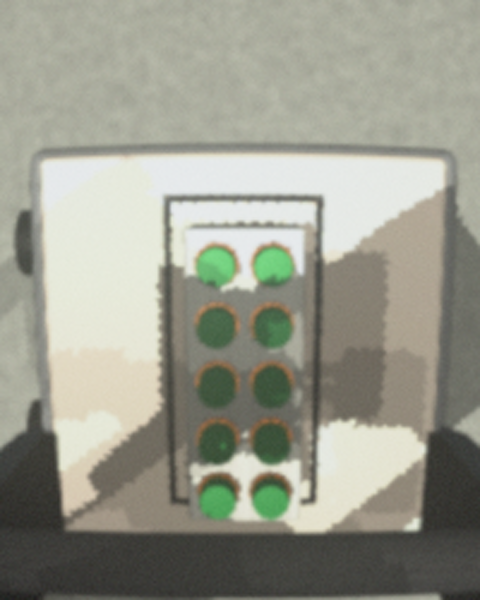

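View pics/s10.png

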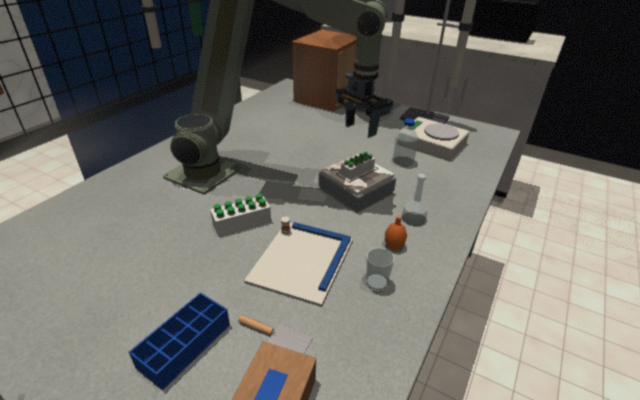

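Run:
```python
from cm import *
W=np.load('w10.npy',allow_pickle=True)[0]
f=lambda u,v:(220+(u+.5)/2.4-.5,40+(v+.5)/2.4-.5)
a=np.radians(-19.1);ex=np.array([np.cos(a),np.sin(a)]);ey=np.array([-np.sin(a),np.cos(a)])
o=onplane(W,[f(167,199),f(321,199),f(174,500),f(313,500)],80,True)
L=[(216,264),(217,326),(217,385),(217,441),(217,498)];R=[(274,264),(273,326),(272,385),(271,441),(270,498)]
c=onplane(W,[f(*p) for p in L+R],135,True)
print('outline',o.mean(0),np.degrees(np.arctan2(*(o[0]+o[1]-o[2]-o[3])[::-1]))-90,'size',np.linalg.norm(o[0]-o[1]),np.linalg.norm(o[0]-o[2]))
print('block',c.mean(0),np.degrees(np.arctan2(*(c[0]+c[5]-c[4]-c[9])[::-1]))-90,np.linalg.norm(c[0]-c[4])/4)
d=c.mean(0)-o.mean(0);print('diff in stirrer axes',d@ex,d@ey)
```

```text
outline [540.27448657 199.27208552] -19.172621183707662 size 66.556870581583 139.38286403646515
block [540.7588987  199.90601582] -19.421252974427233 22.73284993762675
diff in stirrer axes 0.2503113746957554 0.7575400697526439
```

```bash
python3 -c "
from workcell import env
print(env.job_done())"
```

```text
the job is handed in; nothing more can be done
None
```

The vial block is on the stirrer plate, centred in the black outline, and the job is handed in at about 19 s of the 67 s allowed.

- **Sliding:** I gripped the block lightly (8–10 N) and slid it over the board until it touched the end fence and then the long fence. I then opened the jaws slightly and pressed it home with one finger. Wrist pictures showed no visible gap at either fence, and the block's yaw of 9.5° agreed with the fences' 9–10°. One position estimate from the wrist camera was about 2 mm off the expected home point. It would have put the block inside the end fence, so I treated it as calibration error.
- **Placing:** I regripped it, lifted it straight up 150 mm, lowered it onto the plate until the force reading showed contact, then opened the jaws and moved clear upwards.
- **Last checks:** The block's centre is 0.3 mm (x) and 0.8 mm (y) from the outline's centre, and its yaw is within 0.3°. The gripper is clear. By eye in the scene picture, the other things look to be where they were.

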